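# Build up the wheel arbor

### The arm

A 6-joint arm with a two-finger parallel gripper is mounted at the origin on a cart in front of the work surface, level with it; the furniture and walls round the work are solid. World frame = base frame: x ahead of the robot, y to its left, z up, the work surface at z = 0. Lengths are in m, angles in rad, forces in N, time in s.
With the tool pointing down it reaches from about 0.25 to 0.725 m from the base axis. Payload 9.7 kg.
Tool frame: the origin (TCP) lies midway between the tips of the shut fingers; the grasp point (between the pads) lies 19 mm behind it (pinch_z is the distance from the TCP to the grasp point, in m); z points along the fingers, x is the direction in which the jaws open and shut, and the axes are right-handed (so a half turn about z gives the same grasp; the last joint's range is limited). The gripper opens to 85 mm and grips with 20 to 120 N. Pads are 22 mm wide; open, the fingers measure 114 mm over their backs; the gripper's body (76 mm by 85 mm) begins 54 mm behind the grasp point. The pads swing forward as they close: fully open they stand 13 mm farther back than shut.
Start: joints at [1.212, 0.087, 0.176, 1.66, 0, 1.571], TCP at [0.193, 0.515, 0.231] pointing down, gripper open.
Joint ranges: [-3.13, 3.13], [-0.85, 1.81], [-1.15, 1.24], [-2.2, 2.28], [-1.44, 1.52], [-3.14, 3.14]. Speed limits (rad/s): [2.22, 2.22, 2.57, 3.14, 3.14, 3.14].

### API

Orientations are given as [roll, pitch, yaw] about the fixed x, y, z axes, in that order (R = Rz(yaw) Ry(pitch) Rx(roll)).
In Python, from cell import move_to, move_straight, goto_joints, grip, hold, solve_ik, state, get_image, camera_params, IKError, finish_job, pinch_z gives the robot as it stands. The module is installed in compiled form; this text tells all that it offers. Calls block until the motion is done:
- move_to(position, orientation): joint-space move of the TCP to a pose.
- move_straight(position, attitude=None, feed=0.15, f_stop=None): straight line of the TCP; attitude=None keeps the orientation; feed is the mean speed in m/s. With f_stop (N) it stops when the force on the tool has changed by that much, and returns True; else False.
- goto_joints(angles): joint-space move.
- grip(opening, newtons=None): finger opening in m; newtons is the grip in N (None keeps the last); returns when the fingers have stopped.
- hold(seconds).
- solve_ik(position, orientation): joint angles nearest the present ones, or None.
- state(): the state.
- get_image(name): name is "scene" or "top" or "wrist"; returns the picture (480x640x3 uint8, red, green, blue); there is no depth.
- camera_params(name): a dict with "camera_matrix" (3x3 intrinsics, pixels), "dist" ([k1, k2, p1, p2, k3] as OpenCV has them; the pictures are not rectified), "xyz" and "orientation" of the camera in the world; the wrist camera has in their place "hand_eye" (4x4, takes a point from camera to tool coordinates, whose origin is the TCP and whose axes are the tool frame's). Camera axes: x right, y up, looking along -z (the intrinsics and any distortion apply to the point x, -y, -z); pixel columns grow to the right and rows downward; lengths in m; the calibration is good to about 2 mm. A picture is of the moment at which its call begins: read the wrist's pose just before it. camera_params takes no time and is no camera call.
A pose or a line that the arm cannot do raises IKError and nothing moves.
- finish_job(): hands the job in, once; it reports no verdict.
The state is a dict: "time_s": time; "joint_positions": joint angles; "joint_vel": joint speeds; "tau": joint torques, N m; "tcp_pos": TCP position; "eef_rot": TCP orientation; "contact_force": force on the tool from outside, world axes, zero at the start; "ft_torque": the same for the moment, N m; "opening": finger opening in m.
Only numpy, scipy, OpenCV 4.12 (cv2) and the standard library are available. Lean on these libraries where they do the work, as an engineer would, in place of code of your own. Each camera call takes 0.05 s, during which the arm holds its last target.

### The job

Build up the wheel set on the tall arbor, the upright spindle on the round base: thread on first the steel backing flange (raised hub upward, as it lies), then the thick grey grinding wheel, then the short aluminium spacer sleeve, and last the thin wooden wheel, each resting flat on the one below. Lower every part until it rests before letting go, do not let it drop down the spindle, and leave the jar, dish, lamp and mug standing where they are.

Things in the scene. Friction and masses are not known exactly. Their poses are not given: they have to be found in the camera images.
- flange_center (a point): Steel backing flange: disc 58 mm across and 9 mm thick with three small screw heads; on top a raised hub 32 mm across and 5 mm high; 14 mm high in all. Lies flat on the table, hub up; grip the disc across its rim or the hub. Bore 18 mm right through, axis upright. Point: its centre on the axis, half-way up; z up.
- grinding_wheel_center (a point): Thick grey abrasive wheel with a black bush in its middle, 54 mm across, 18 mm thick, lying flat on the table. Bore 18 mm right through, axis upright. Point: its centre on the axis, half-way up; z up.
- sleeve_center (a point): Aluminium spacer sleeve, a short plain tube 30 mm across, 16 mm high, standing on end on the table. Bore 18 mm right through, axis upright. Point: its centre on the axis, half-way up; z up.
- wood_wheel_center (a point): Thin pale wooden wheel with a brass bush in its middle, 42 mm across, 12 mm thick, lying flat on the table. Bore 18 mm right through, axis upright. Point: its centre on the axis, half-way up; z up.
- tall_arbor: Tall arbor, fixed to the table: round dark steel base 90 mm across, 14 mm thick, and on its centre an upright steel spindle 12 mm in diameter whose top is 84 mm above the table (70 mm above the base's top face); its last 8 mm taper to 5 mm. Origin: centre of the base's underside, on the spindle axis, at table height; z up.
- short_arbor: Short arbor, not used: square dark steel base 84 x 84 mm, 14 mm thick, spindle 12 mm in diameter, whose top is only 46 mm above the table. Fixed to the table. Origin: centre of the base's underside; z up.
- jar: Bystander: small jar with a white cap, 30 mm across, 42 mm high. Origin: centre of its underside.
- dish: Bystander: shallow round dish 45 mm across, 10 mm high. Origin: centre of its underside.
- lamp: Bystander: round spirit lamp 62 mm across, 74 mm high. Origin: centre of its underside.
- mug: Bystander: white mug 92 mm wide, 127 mm over the handle, 95 mm high. Origin: on its underside, near the middle.
Things that resemble listed ones, but are neither listed nor needed, are in the scene too. Leave any blue look-alike of the part that bears grinding_wheel_center alone. Leave any turquoise look-alike of the part that bears flange_center alone.

How it is judged:
By the outcome, as a careful person would: the job done as asked, in the order asked, and still so for the second after the job is handed in, with the robot touching nothing.
It also fails if it takes over 90 s, if anything falls off the work surface, if the arm or the gripper's body presses on something with over 40 N, if the wrist force passes 120 N, or if a joint passes its speed limit or range.

## Working session

There is one attempt and no reset: what is moved stays moved. The work goes in short steps, each a Python script; the robot and the scene stay as the last script left them, time stands still between calls to the robot, and variables do not carry over. Pictures are saved under pics/ and viewed, and the job is handed in when it is done.

```bash
mkdir -p pics; ls; python3 - <<'E'
from cell import *
import cv2
for n in ["scene","top","wrist"]:
    im=get_image(n); cv2.imwrite(f"pics/{n}0.png",im[:,:,::-1]); 
    p=camera_params(n); print(n,p)
s=state(); print(s); print(pinch_z)
E
```

```text
pics
scene {'camera_matrix': array([[511.30325257,   0.        , 329.74662415],
       [  0.        , 511.30325257, 234.81781072],
       [  0.        ,   0.        ,   1.        ]]), 'dist': array([0.04225908, 0.        , 0.        , 0.        , 0.        ]), 'xyz': array([ 0.07991124, -0.61027716,  0.89709479]), 'orientation': array([ 6.87665129e-01,  6.37611527e-04, -5.94640624e-01])}
top {'camera_matrix': array([[547.12264032,   0.        , 316.17085874],
       [  0.        , 547.12264032, 254.58527407],
       [  0.        ,   0.        ,   1.        ]]), 'dist': array([-0.15917137,  0.        ,  0.        ,  0.        ,  0.        ]), 'xyz': array([ 0.38481471, -0.02018365,  1.57236532]), 'orientation': array([ 5.65475363e-02,  1.02064484e-03, -1.58512768e+00])}
wrist {'camera_matrix': array([[351.88602524,   0.        , 320.42445097],
       [  0.        , 351.88602524, 245.55246339],
       [  0.        ,   0.        ,   1.        ]]), 'dist': array([-0.05371901,  0.        ,  0.        ,  0.        ,  0.        ]), 'hand_eye': array([[ 9.99999619e-01, -3.74249687e-04, -7.88
[... 266 characters left out ...]

         1.00000000e+00]])}
{'time_s': 0.15, 'joint_positions': array([1.21199656e+00, 8.73433390e-02, 1.75312627e-01, 1.65982166e+00,
       1.58157597e-06, 1.57077459e+00]), 'joint_vel': array([ 0.00037657, -0.00322242,  0.00067243,  0.00023949,  0.00020444,
        0.00015275]), 'tau': array([ 1.43755238e-03, -5.20758605e+01,  4.65046227e+01,  1.38356051e-02,
        5.69675149e-05,  1.21868075e-05]), 'tcp_pos': array([0.19306758, 0.5148026 , 0.23073885]), 'eef_rot': array([-3.14159105e+00,  1.05604539e-03,  1.21201830e+00]), 'contact_force': array([-0.45971805,  0.09788103, -0.94746304]), 'ft_torque': array([-0.00261114,  0.03347837,  0.00537621]), 'opening': 0.08508285055578063}
0.0187
```

View pics/scene0.png

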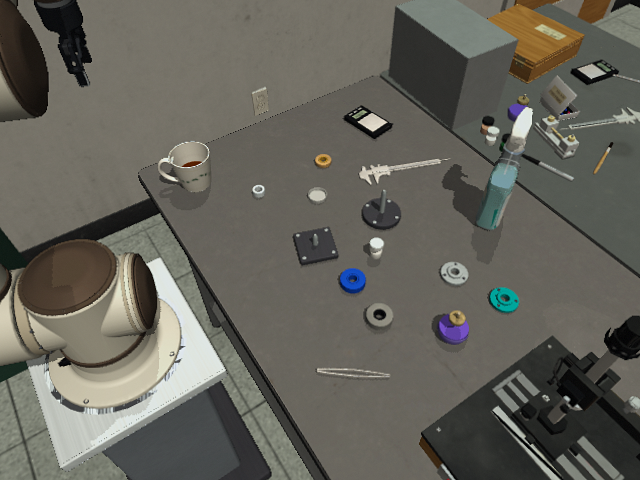

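View pics/top0.png

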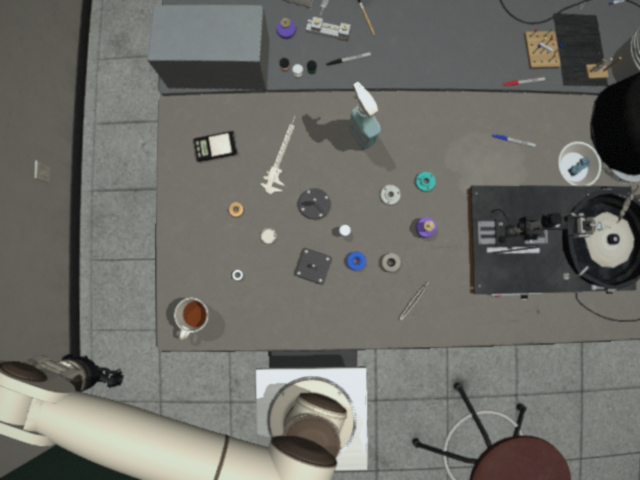

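View pics/wrist0.png

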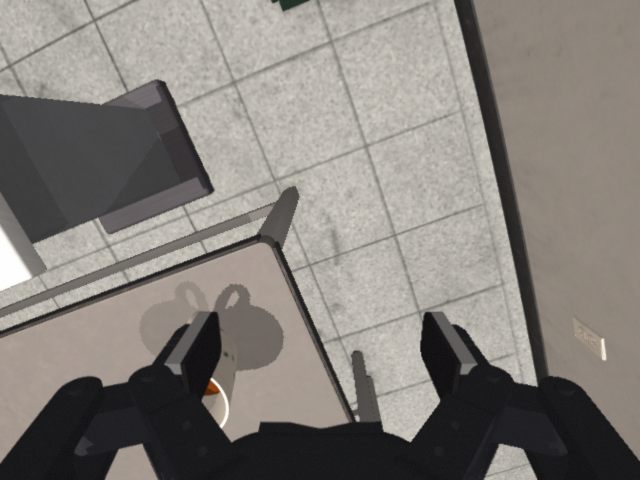

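Candidates (top-view pixels):
- **Flange:** grey at (390,194) or turquoise at (426,181). I choose the grey one.
- **Grinding wheel:** grey at (390,262) or blue at (356,261). I choose the grey one.
- **Sleeve:** small white ring at (238,275). The jar at (345,231) and dish at (268,236) are bystanders.
- **Wooden wheel:** (236,209).
- **Arbor:** round base at (314,204) is the tall one, square base at (313,265) is the short one. I choose the round one.

Next I'll check these in crops and measure them.

```bash
cat > h.py <<'E'
import numpy as np, cv2
from scipy.spatial.transform import Rotation as R
from cell import *
def campose(n, tcp=None, rot=None):
    p=camera_params(n); K=p["camera_matrix"]; d=p["dist"]
    if n=="wrist":
        T=np.eye(4);T[:3,:3]=R.from_euler("xyz",rot).as_matrix();T[:3,3]=tcp
        T=T@p["hand_eye"]
    else:
        T=np.eye(4);T[:3,:3]=R.from_euler("xyz",p["orientation"]).as_matrix();T[:3,3]=p["xyz"]
    return K,d,T
def to_plane(n,uv,z,tcp=None,rot=None):
    K,d,T=campose(n,tcp,rot)
    q=cv2.undistortPoints(np.array(uv,float).reshape(-1,1,2),K,d).reshape(-1,2)
    r=np.c_[q[:,0],-q[:,1],-np.ones(len(q))]@T[:3,:3].T
    o=T[:3,3]
    return o+r*((z-o[2])/r[:,2])[:,None]
def proj(n,P,tcp=None,rot=None):
    K,d,T=campose(n,tcp,rot)
    c=(np.atleast_2d(P)-T[:3,3])@T[:3,:3]; c=c*[1,-1,-1]
    return cv2.projectPoints(c,np.zeros(3),np.zeros(3),K,d)[0].reshape(-1,2)
E
python3 - <<'E'
from h import *
T=cv2.imread("pics/top0.png");S=cv2.imread("pics/scene0.png")
c=cv2.resize(T[160:290,215:445],None,fx=3.4,fy=3.4,interpolation=cv2.INTER_CUBIC);cv2.imwrite("pics/topc.png",c)
c=cv2.resize(S[140:345,240:530],None,fx=2.7,fy=2.7,interpolation=cv2.INTER_CUBIC);cv2.imwrite("pics/scenec.png",c)
for nm,t,s,z in [("flange",(390,194),(454,271),.014),("wheel",(390,262),(379,313),.018),("sleeve",(238,275),(259,189),.016),("wood",(236,209),(323,159),.012),("arbbase",(314,204),(381,213),.014),("sq",(313,265),(316,245),.014)]:
    print(nm,to_plane("top",t,z)[0].round(4),to_plane("scene",s,z)[0].round(4))
E
```

```text
flange [ 0.645  -0.2353  0.014 ] [ 0.6473 -0.2375  0.014 ]
wheel [ 0.4486 -0.23    0.018 ] [ 0.4526 -0.2318  0.018 ]
sleeve [0.4178 0.204  0.016 ] [0.4239 0.203  0.016 ]
wood [0.6081 0.2094 0.012 ] [0.6126 0.209  0.012 ]
arbbase [ 0.6186 -0.0157  0.014 ] [ 0.6207 -0.0215  0.014 ]
sq [ 0.4434 -0.0104  0.014 ] [ 0.4446 -0.0161  0.014 ]
```

View pics/topc.png

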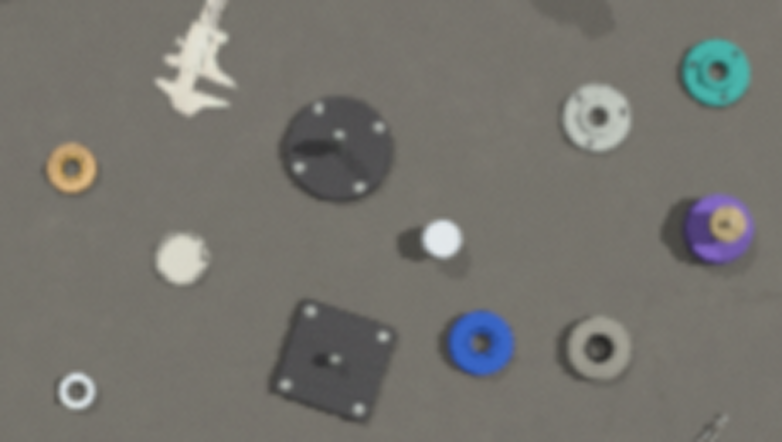

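View pics/scenec.png

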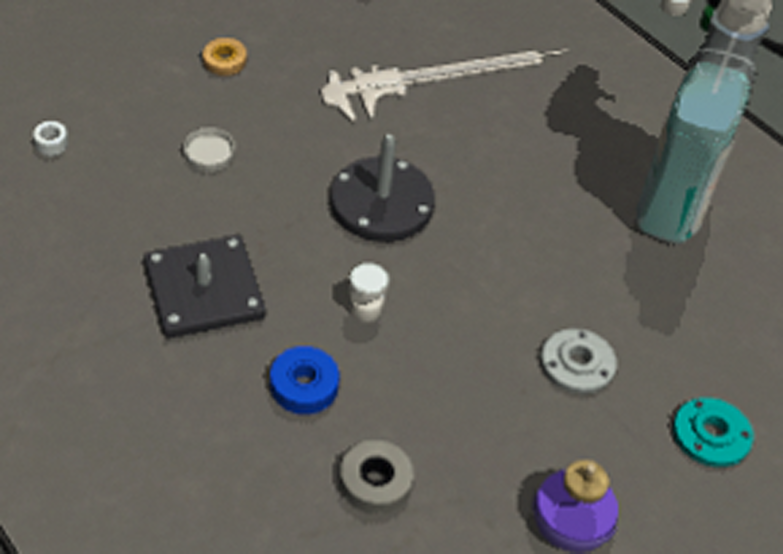

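The crops agree: grey flange with a hub, grey wheel with a black bush, white sleeve, tan wooden wheel, and the round base carries the taller spindle. Top and scene differ by 2–6 mm, so I'll refine with the wrist camera at one fixed yaw, which cancels any bias. The palm clears the spindle tip (84 mm) only if I hold the flange by its hub with the fingertips, so I'll grip it that way.

```bash
python3 - <<'E'
from h import *
O=[np.pi,0,0]
for p in [(.62,-.018,.2),(.646,-.236,.12),(.646,-.236,.008),(.646,-.236,.2),(.45,-.231,.12),(.42,.203,.12),(.61,.209,.12),(.62,-.018,.02)]:
    q=solve_ik(p,O); print(p,None if q is None else np.round(q,2))
print("bottle",to_plane("scene",(487,225),0))
move_to([.62,-.018,.2],O)
s=state(); im=get_image("wrist"); cv2.imwrite("pics/w_arb.png",im[:,:,::-1])
print(s["time_s"],list(s["tcp_pos"]),list(s["eef_rot"]),s["contact_force"])
E
```

```text
(0.62, -0.018, 0.2) [-0.03  0.25  0.3   1.62  0.    1.54]
(0.646, -0.236, 0.12) [-0.35  0.41  0.35  1.51  0.    1.22]
(0.646, -0.236, 0.008) [-0.35  0.44  0.17  1.3   0.    1.22]
(0.646, -0.236, 0.2) [-0.35  0.43  0.53  1.67  0.    1.22]
(0.45, -0.231, 0.12) [-0.47 -0.03 -0.16  1.44  0.    1.1 ]
(0.42, 0.203, 0.12) [ 0.45 -0.13 -0.25  1.45  0.    2.02]
(0.61, 0.209, 0.12) [0.33 0.3  0.21 1.48 0.   1.9 ]
(0.62, -0.018, 0.02) [-0.03  0.27 -0.02  1.28  0.    1.54]
bottle [[ 0.80771191 -0.17789469  0.        ]]
2.575 [np.float64(0.6199992475672201), np.float64(-0.017083273500452252), np.float64(0.20009528983160318)] [np.float64(-3.1414594592154463), np.float64(-0.0001372692675674081), np.float64(0.001391945927317062)] [-0.37986569  0.11001413  1.65057647]
```

View pics/w_arb.png

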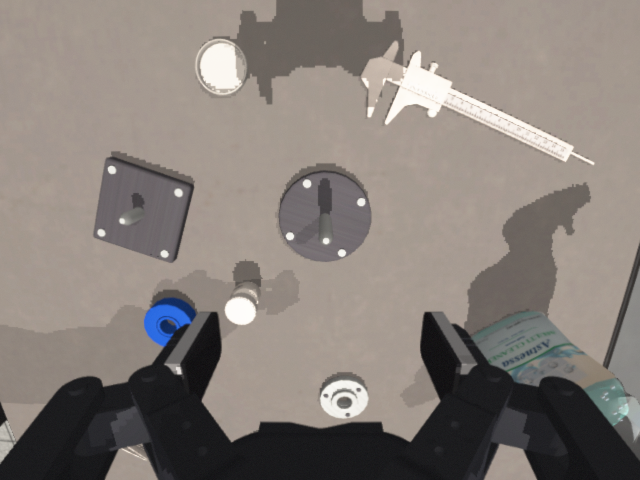

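The arbor is in the centre: spindle tip at about (326,241), four base screws around (325,219), with the flange at (343,400) and the blue wheel at (168,322). Next: compute the arbor axis, then view the flange.

```bash
cat >> h.py <<'E'
O=[np.pi,0,0]
def shot(name):
    s=state(); im=get_image("wrist")[:,:,::-1].copy(); cv2.imwrite(f"pics/{name}.png",im)
    return im,s["tcp_pos"],s["eef_rot"],s
def ring(im,approx,z,rad,tcp,rot,f):
    """contours of mask f(im) near approx world point; returns ellipse fits mapped to plane z"""
    m=f(im).astype(np.uint8)*255
    uv=proj("wrist",np.r_[approx[:2],z],tcp,rot)[0]
    out=[]
    for c in cv2.findContours(m,cv2.RETR_LIST,cv2.CHAIN_APPROX_NONE)[0]:
        if len(c)<15: continue
        P=to_plane("wrist",c.reshape(-1,2),z,tcp,rot)[:,:2]
        # algebraic circle
        A=np.c_[2*P,np.ones(len(P))]; s=np.linalg.lstsq(A,(P**2).sum(1),rcond=None)[0]
        r=np.sqrt(s[2]+s[0]**2+s[1]**2); res=np.sqrt(np.mean((np.hypot(*(P-s[:2]).T)-r)**2))
        if np.hypot(*(s[:2]-approx[:2]))<.03 and .004<r<.06: out.append((s[:2].round(4),round(r*1000,1),round(res*1000,2),len(c)))
    return out
E
python3 - <<'E'
from h import *
im=cv2.imread("pics/w_arb.png"); tcp=[0.6199992,-0.0170833,0.2000953]; rot=[-3.1414595,-0.00013727,0.00139195]
g=im.max(2).astype(int)
m=((g>215)).astype(np.uint8); m[:160]=0;m[265:]=0;m[:,:270]=0;m[:,380:]=0
n,l,st,c=cv2.connectedComponentsWithStats(m)
for i in range(1,n): print(st[i,4],c[i], to_plane("wrist",c[i],.015,tcp,rot)[0].round(4), to_plane("wrist",c[i],.084,tcp,rot)[0].round(4))
print(ring(im,(.62,-.018),.014,0,tcp,rot,lambda a:(a.max(2)<90)&(np.arange(480)[:,None]<300)))
sc=proj("wrist",[[.62,-.018,.014],[.62,-.018,.084]],tcp,rot);print(sc)
move_to([.646,-.236,.14],O)
im,t,r,s=shot("w_fl"); print(s["time_s"],list(t),list(r))
E
```

```text
49 [306.57142857 183.32653061] [0.6072 0.0151 0.015 ] [0.6098 0.025  0.084 ]
45 [360.95555556 201.73333333] [ 0.6584 -0.0021  0.015 ] [0.6503 0.0114 0.084 ]
43 [289.60465116 235.8372093 ] [ 0.5902 -0.0358  0.015 ] [ 0.5964 -0.0152  0.084 ]
29 [325.68965517 240.55172414] [ 0.6254 -0.0406  0.015 ] [ 0.6242 -0.019   0.084 ]
40 [341.5 252.8] [ 0.6411 -0.0532  0.015 ] [ 0.6366 -0.029   0.084 ]
[(array([ 0.6198, -0.0016]), np.float64(14.7), np.float64(5.66), 111), (array([ 0.6239, -0.0173]), np.float64(43.7), np.float64(0.64), 200)]
[[320.23268785 217.80888194]
 [320.29160558 239.33935769]]
3.5333 [np.float64(0.6462826135550576), np.float64(-0.23489210792973494), np.float64(0.1406453264165551)] [np.float64(-3.1413642414870395), np.float64(-0.0006162226129355908), np.float64(0.0007147108232095079)]
```

View pics/w_fl.png

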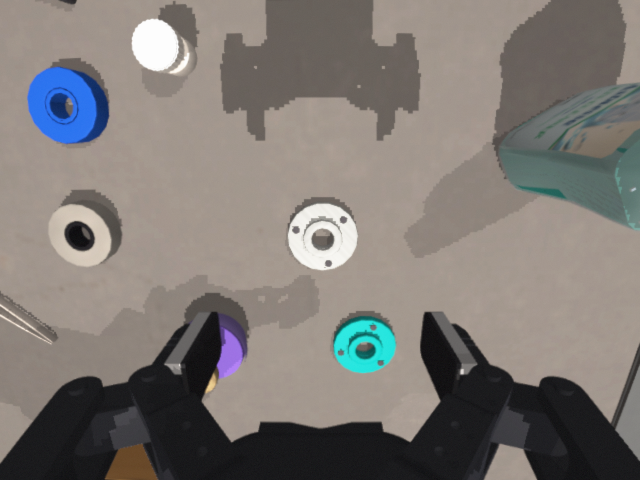

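The flange lies at about (323,237) with its hub and three screws visible. The turquoise look-alike is at (365,345) and the lamp at (225,345). Both are clear of the fingers if I grip along x at yaw 0.

```bash
python3 - <<'E'
from h import *
im=cv2.imread("pics/w_fl.png"); tcp=[0.6462826135550576,-0.23489210792973494,0.1406453264165551];rot=[-3.1413642414870395,-0.0006162226129355908,0.0007147108232095079]
for z in (.009,.014):
    for th in (190,205): print(z,th,ring(im,(.646,-.236),z,0,tcp,rot,lambda a:a.min(2)>th))
for z in (.018,): print(ring(im,(.45,-.231),z,0,tcp,rot,lambda a:(a.min(2)>165)))
s=state();print(s["tcp_pos"],s["time_s"],s["eef_rot"])
cv2.imwrite("pics/flc.png",cv2.resize(im[190:285,270:375],None,fx=5,fy=5,interpolation=cv2.INTER_CUBIC))
E
```

```text
0.009 190 [(array([ 0.648 , -0.2406]), np.float64(10.0), np.float64(0.25), 67), (array([ 0.6474, -0.2356]), np.float64(14.1), np.float64(1.96), 113), (array([ 0.6481, -0.239 ]), np.float64(27.8), np.float64(0.25), 190)]
0.009 205 [(array([ 0.6481, -0.2406]), np.float64(10.2), np.float64(0.25), 68), (array([ 0.6476, -0.2365]), np.float64(14.7), np.float64(1.95), 124), (array([ 0.648 , -0.2389]), np.float64(27.7), np.float64(0.25), 190)]
0.014 190 [(array([ 0.648, -0.239]), np.float64(9.8), np.float64(0.25), 67), (array([ 0.6474, -0.2342]), np.float64(13.8), np.float64(1.92), 113), (array([ 0.648 , -0.2375]), np.float64(27.3), np.float64(0.24), 190)]
0.014 205 [(array([ 0.648 , -0.2391]), np.float64(10.0), np.float64(0.25), 68), (array([ 0.6475, -0.235 ]), np.float64(14.4), np.float64(1.91), 124), (array([ 0.648 , -0.2374]), np.float64(27.1), np.float64(0.25), 190)]
[(array([ 0.4513, -0.235 ]), np.float64(13.7), np.float64(0.27), 91), (array([ 0.4513, -0.2351]), np.float64(25.4), np.float64(0.29), 172)]
[ 0.64650073 -0.23442023  0.14094777] 3.5833 [ 3.14159056e+00 -1.08023923e-03  1.57539029e-03]
```

View pics/flc.png

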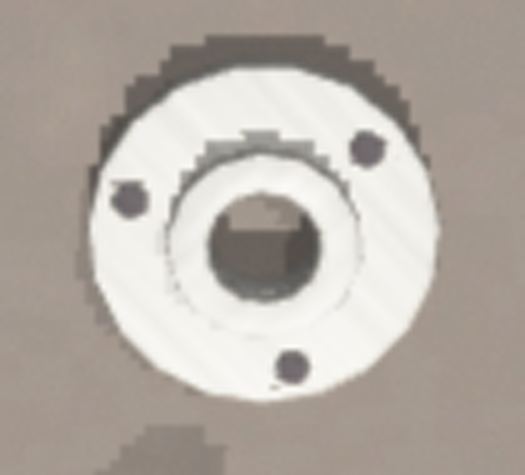

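```bash
python3 - <<'E'
from h import *
for i in range(3):
    hold(.1); s=state(); print(s["time_s"],s["tcp_pos"].round(4),s["contact_force"].round(2),np.round(s["joint_vel"],3))
grip(.048,40)
move_straight([.648,-.239,.03],O,feed=.15)
for i in range(2):
    hold(.1); s=state(); print(s["time_s"],s["tcp_pos"].round(4),s["contact_force"].round(2),s["opening"])
im,t,r,s=shot("w_fl2")
E
```

```text
3.6833 [ 0.6466 -0.2343  0.1411] [ 0.66  0.23 -0.07] [-0.002  0.002  0.    -0.001 -0.002 -0.002]
3.7833 [ 0.6465 -0.2346  0.1408] [-0.36  0.06  0.56] [-0.009  0.004 -0.001 -0.001 -0.002  0.   ]
3.8833 [ 0.6463 -0.2351  0.1405] [ 0.26  0.3  -0.57] [-0.009  0.004 -0.001 -0.001 -0.    -0.001]
5.325 [ 0.6487 -0.2393  0.0316] [-1.2  -0.52  0.46] 0.04786615964535689
5.425 [ 0.6486 -0.2392  0.0312] [-0.2   0.16  0.44] 0.04796444646684251
```

View pics/w_fl2.png

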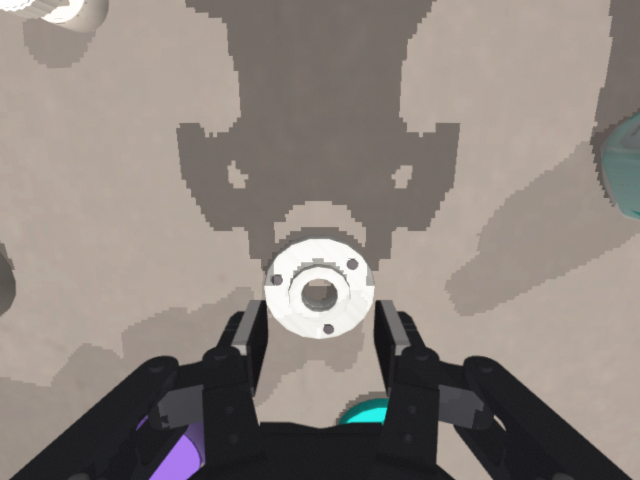

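The fingers straddle the hub symmetrically: flange centre at (319,294), fingers about column 321. I'll re-measure, then probe gently onto the disc face to get the tip height.

```bash
python3 - <<'E'
from h import *
im=cv2.imread("pics/w_fl2.png")
s=state();tcp=s["tcp_pos"];rot=s["eef_rot"];print(tcp,rot)
for z,th in ((.009,190),(.014,190)): print(z,ring(im,(.648,-.239),z,0,tcp,rot,lambda a:a.min(2)>th))
hit=move_straight([.648,-.239,.004],O,feed=.03,f_stop=6)
s=state();print(hit,s["time_s"],s["tcp_pos"].round(4),s["contact_force"].round(1))
E
```

```text
[ 0.64847586 -0.23917835  0.03103162] [ 3.14104311e+00 -1.42996475e-03  2.40721855e-05]
0.009 [(array([ 0.6478, -0.2414]), np.float64(9.9), np.float64(0.16), 103), (array([ 0.6474, -0.2362]), np.float64(14.1), np.float64(1.88), 175), (array([ 0.6483, -0.2391]), np.float64(27.3), np.float64(1.86), 324)]
0.014 [(array([ 0.6478, -0.2389]), np.float64(9.6), np.float64(0.16), 103), (array([ 0.6474, -0.2339]), np.float64(13.7), np.float64(1.83), 175), (array([ 0.6482, -0.2367]), np.float64(26.5), np.float64(1.81), 324)]
True 6.2083 [ 0.6478 -0.2389  0.0064] [-1.1  0.3  6.3]
```

Contact came at z=6.4 mm, where the linkage model predicted 6.5 mm. I'll grip the hub.

```bash
python3 - <<'E'
from h import *
move_straight([.648,-.239,.0092],O,feed=.03)
hold(.1); print(state()["tcp_pos"].round(4))
grip(.02,60)
s=state();print(s["opening"],s["tcp_pos"].round(4),s["contact_force"].round(1))
move_straight([.648,-.239,.13],O,feed=.12)
hold(.2)
im,t,r,s=shot("w_fl3");print(s["time_s"],s["opening"],list(t),list(r),s["contact_force"].round(1))
E
```

```text
[ 0.6479 -0.239   0.0089]
0.028111059693037264 [ 0.6481 -0.239   0.0094] [0.7 0.1 2.2]
8.2583 0.027478415486356267 [np.float64(0.6477293312229919), np.float64(-0.23891712446314897), np.float64(0.12922012828379015)] [np.float64(-3.1412099347310036), np.float64(0.0011077763731814905), np.float64(-2.3198166347215832e-05)] [-0.4  0.7 -1.3]
```

View pics/w_fl3.png

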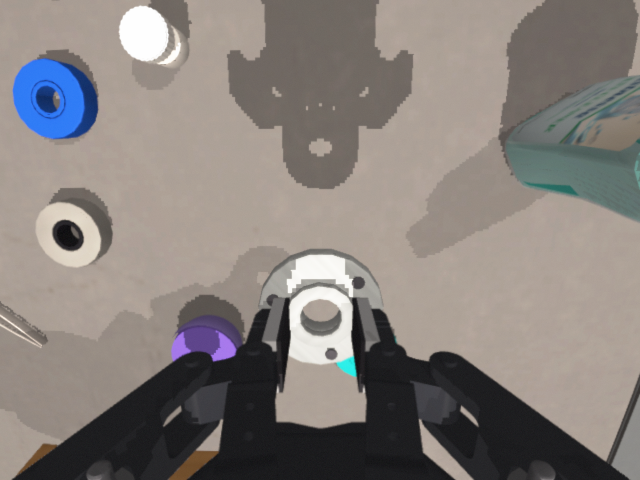

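The flange is held by the hub: bore at (321,315), disc beneath the tips and roughly level. The opening reads 27.5 mm rather than 32 mm, probably from pad flex. I'll measure where the bore sits relative to the tool.

```bash
python3 - <<'E'
from h import *
im=cv2.imread("pics/w_fl3.png")
tcp=np.array([0.6477293312229919,-0.23891712446314897,0.12922012828379015]);rot=[-3.1412099347310036,0.0011077763731814905,-2.3198166347215832e-05]
for th in (150,170,200):
  print(th,ring(im,tcp,tcp[2]+.0045,0,tcp,rot,lambda a:(a.min(2)>th)))
cv2.imwrite("pics/c.png",cv2.resize(im[230:400,230:410],None,fx=3.4,fy=3.4,interpolation=cv2.INTER_CUBIC))
E
```

```text
150 [(array([ 0.6479, -0.2408]), np.float64(7.7), np.float64(2.61), 122), (array([ 0.6472, -0.2645]), np.float64(29.6), np.float64(9.32), 459)]
170 [(array([ 0.6478, -0.2392]), np.float64(9.5), np.float64(0.16), 115), (array([ 0.6476, -0.2444]), np.float64(18.1), np.float64(2.44), 233), (array([ 0.6476, -0.2206]), np.float64(11.8), np.float64(3.82), 214)]
200 [(array([ 0.6477, -0.2392]), np.float64(9.7), np.float64(0.15), 117), (array([ 0.6477, -0.2442]), np.float64(17.9), np.float64(2.34), 231), (array([ 0.6476, -0.221 ]), np.float64(11.6), np.float64(3.6), 221)]
```

View pics/c.png

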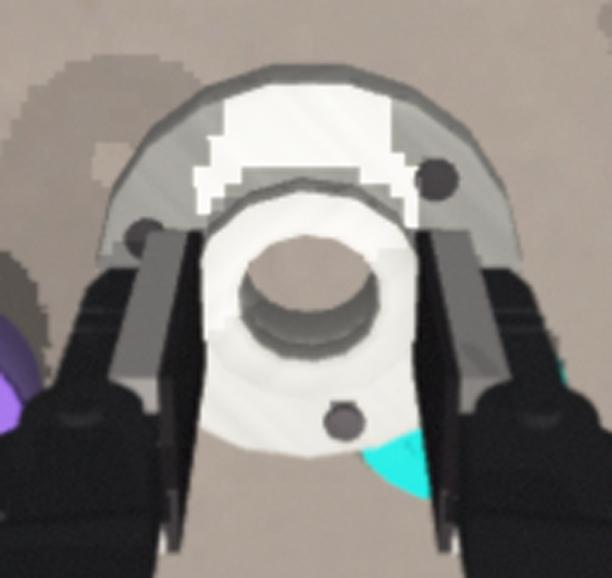

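The bore centre is within 0.3 mm of the TCP. Now over the arbor to check through the bore.

```bash
python3 - <<'E'
from h import *
move_straight([.6242,-.019,.15],O,feed=.2)
hold(.3)
im,t,r,s=shot("w_p1");print(s["time_s"],s["opening"],list(t),list(r),s["contact_force"].round(1))
print(proj("wrist",[[.6242,-.019,.084],[.6242,-.019,.014]],t,r))
m=(im.max(2)>215).astype(np.uint8)
cv2.imwrite("pics/c.png",cv2.resize(im[120:400,180:460],None,fx=2.1,fy=2.1,interpolation=cv2.INTER_CUBIC))
E
```

```text
9.8667 0.02808956051850709 [np.float64(0.6242182405324826), np.float64(-0.019601329025281538), np.float64(0.14986434457036935)] [np.float64(3.141563439997344), np.float64(0.0001990237351798818), np.float64(-0.000855669429149053)] [ 0.2 -0.1 -2.3]
[[320.36001625 260.43772017]
 [320.30417397 230.45689049]]
```

View pics/c.png

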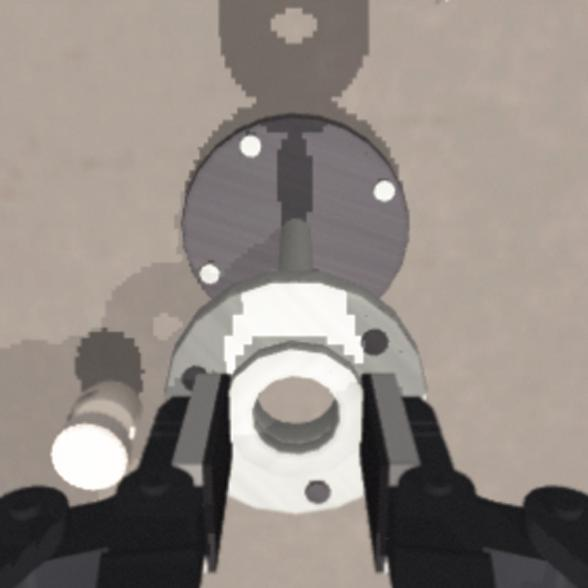

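The spindle is in line at column 320.5 against 320.3 predicted. The mean of the opposing screws is (321.2,230.7) against (320.3,230.5). Lowering with a force stop.

```bash
cat >> h.py <<'E'
def lower(x,y,z_rest,z_from=None):
    h1=move_straight([x,y,z_rest+.006],O,feed=.08,f_stop=8)
    s=state(); print("stage1",h1,s["tcp_pos"].round(4),s["contact_force"].round(1),s["time_s"])
    if h1: return False
    h2=move_straight([x,y,z_rest-.004],O,feed=.02,f_stop=5)
    s=state(); print("stage2",h2,s["tcp_pos"].round(4),s["contact_force"].round(1),s["ft_torque"].round(2),s["time_s"])
    return h2
E
python3 - <<'E'
from h import *
lower(.6242,-.019,.0232)
s=state();print(s["opening"])
im,t,r,s=shot("w_p2")
cv2.imwrite("pics/c.png",cv2.resize(im[120:400,180:460],None,fx=2.1,fy=2.1,interpolation=cv2.INTER_CUBIC))
cv2.imwrite("pics/s_p2.png",get_image("scene")[:,:,::-1])
E
```

```text
stage1 False [ 0.6245 -0.019   0.0298] [ 0.1 -0.9 -2.4] 11.575
stage2 True [ 0.6245 -0.019   0.0233] [-0.  -0.6  5.6] [-0.04  0.11  0.04] 11.9583
0.028127651476792644
```

View pics/c.png

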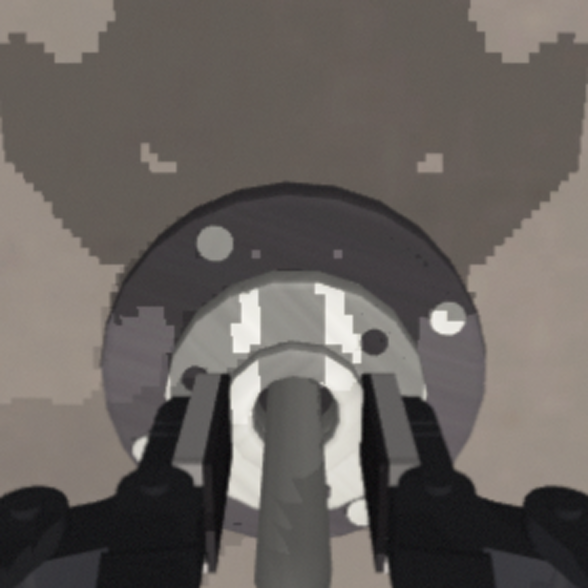

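View pics/s_p2.png

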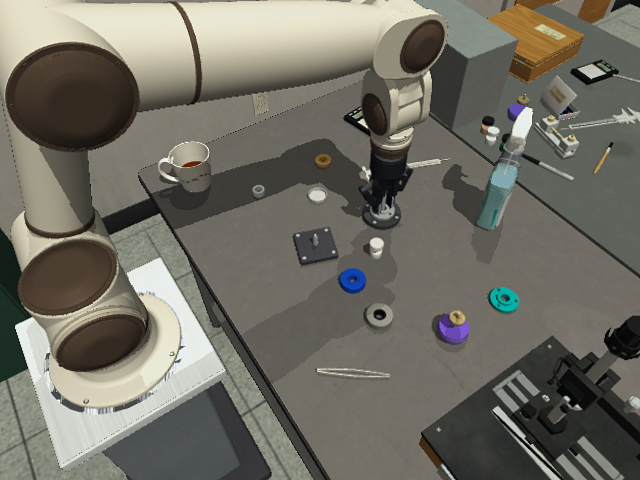

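The flange bottomed at z=23.3 mm, against 23.2 mm expected, with the spindle central in the bore. I'll release, then view the grinding wheel.

```bash
python3 - <<'E'
from h import *
grip(.048)
move_straight([.6242,-.019,.13],O,feed=.2)
im,t,r,s=shot("w_a1")
print(s["time_s"])
move_straight([.4513,-.235,.13],O,feed=.25)
grip(.075)
hold(.1)
im,t,r,s=shot("w_g1");print(s["time_s"],t.round(4),r.round(4))
for th in (150,165,180): print(ring(im,(.4513,-.235),.018,0,t,r,lambda a:(a.min(2)>th)))
E
```

```text
13.0833
14.875 [ 0.4514 -0.2348  0.13  ] [-3.1415e+00  0.0000e+00  3.0000e-04]
[(array([ 0.451 , -0.2349]), np.float64(13.3), np.float64(0.21), 97), (array([ 0.4513, -0.2352]), np.float64(26.0), np.float64(0.26), 190)]
[(array([ 0.4511, -0.2349]), np.float64(13.5), np.float64(0.23), 98), (array([ 0.4512, -0.235 ]), np.float64(25.7), np.float64(0.25), 189)]
[(array([ 0.4509, -0.2349]), np.float64(13.8), np.float64(0.25), 101), (array([ 0.4524, -0.2353]), np.float64(24.6), np.float64(1.49), 210)]
```

View pics/w_a1.png

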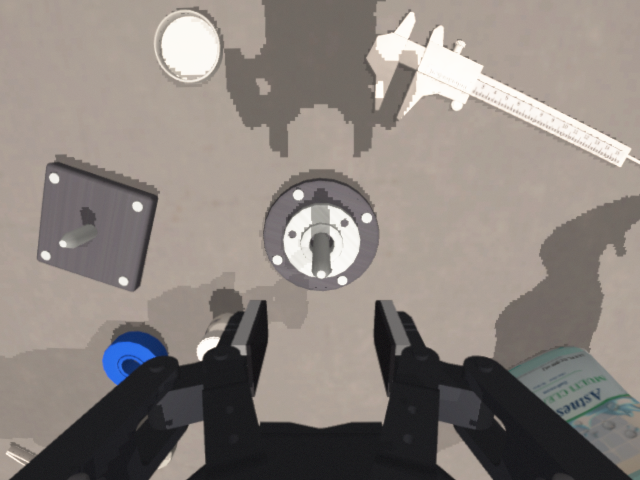

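View pics/w_g1.png

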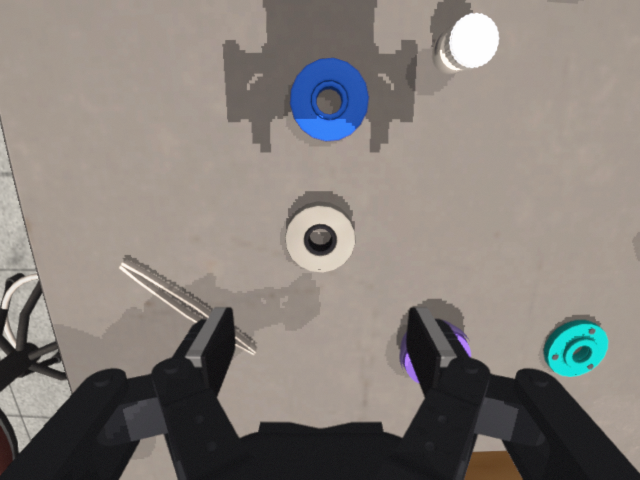

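The flange sits flat and concentric on the round base. The grey wheel is at (320,239), and the lamp (435,350) and blue wheel (330,100) are clear of the fingers. Picking and placing the wheel.

```bash
cat >> h.py <<'E'
def pick(x,y,z,op,newtons=50):
    move_straight([x,y,z+.02],O,feed=.2)
    h=move_straight([x,y,z],O,feed=.06,f_stop=8)
    hold(.15); s=state(); print("down",h,s["tcp_pos"].round(4),s["contact_force"].round(1))
    grip(op,newtons); s=state(); print("grip",s["opening"],s["tcp_pos"].round(4),s["contact_force"].round(1),s["time_s"])
    z0=s["tcp_pos"][2]
    move_straight([x,y,.14],O,feed=.2)
    return z0
E
python3 - <<'E'
from h import *
print(pick(.4512,-.235,.003,.04))
move_straight([.6242,-.019,.15],O,feed=.25); hold(.3)
im,t,r,s=shot("w_g2");print(s["time_s"],s["opening"],t.round(4),r.round(4),s["contact_force"])
for th in (150,170): print(ring(im,t,t[2]+.015,0,t,r,lambda a:(a.min(2)>th)))
for th in (40,60): print(ring(im,t,t[2]+.015,0,t,r,lambda a:(a.max(2)<th)))
E
```

```text
down False [ 0.4514 -0.2351  0.0033] [ 0.2  0.2 -0.3]
grip 0.05236290398350732 [ 0.4514 -0.2351  0.0039] [-1.8  1.7  7.1] 16.5917
0.0039045885618627513
18.9833 0.05214932831849784 [ 0.624  -0.0196  0.1502] [ 3.1415e+00 -3.0000e-04 -9.0000e-04] [ 0.07833566  0.81078579 -1.90592489]
[(array([ 0.6239, -0.0136]), np.float64(4.3), np.float64(1.03), 62), (array([ 0.6239, -0.0189]), np.float64(13.1), np.float64(0.16), 167), (array([ 0.6239, -0.0378]), np.float64(35.5), np.float64(4.73), 539)]
[(array([ 0.624 , -0.0191]), np.float64(13.3), np.float64(0.18), 170), (array([ 0.6239, -0.0212]), np.float64(24.0), np.float64(1.17), 371)]
[(array([ 0.624 , -0.0203]), np.float64(7.8), np.float64(2.11), 117), (array([ 0.6271, -0.0154]), np.float64(7.5), np.float64(0.15), 30), (array([ 0.6228, -0.0176]), np.float64(10.4), np.float64(0.17), 56)]
[(array([ 0.6239, -0.0134]), np.float64(5.6), np.float64(0.97), 76), (array([ 0.6239, -0.0184]), np.float64(11.8), np.float64(0.16), 151)]
```

View pics/w_g2.png

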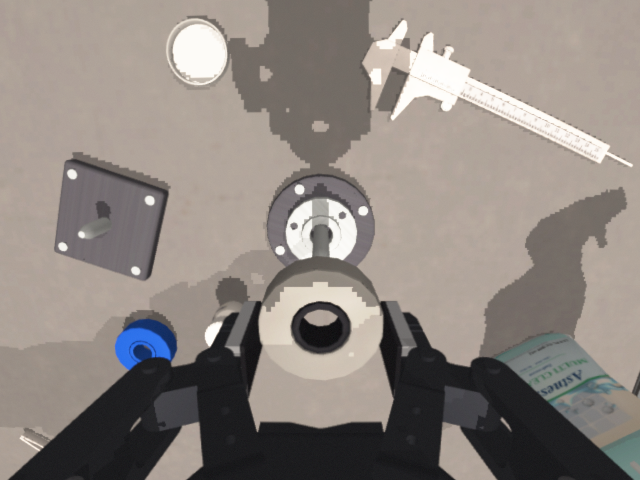

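The wheel is held level, bush at (321,326), which fits to (0.624, −0.019) and lines up with the axis. Lowering.

```bash
python3 - <<'E'
from h import *
ok=lower(.6242,-.019,.0318)
im,t,r,s=shot("w_g3")
if ok:
    grip(.068); move_straight([.6242,-.019,.13],O,feed=.2)
    im,t,r,s=shot("w_a2")
    print(s["time_s"])
    move_straight([.52,.205,.2],O,feed=.25); hold(.1)
    im,t,r,s=shot("w_s1");print(s["time_s"],t.round(4),r.round(4))
    for th in (190,): print("sleeve",ring(im,(.42,.203),.016,0,t,r,lambda a:(a.min(2)>th)))
    hsv=lambda a:cv2.cvtColor(a,cv2.COLOR_BGR2HSV)
    print("wood",ring(im,(.61,.209),.012,0,t,r,lambda a:(hsv(a)[:,:,1]>80)))
E
```

```text
stage1 False [ 0.6245 -0.019   0.0384] [ 0.7  1.  -1.2] 20.5833
stage2 True [ 0.6245 -0.019   0.032 ] [-0.9 -0.2  4.8] [0.04 0.15 0.01] 20.9667
21.9667
23.2917 [0.5203 0.204  0.1994] [ 3.1411e+00  8.0000e-04 -1.4000e-03]
sleeve [(array([0.4219, 0.2047]), np.float64(9.3), np.float64(0.26), 54), (array([0.4218, 0.2047]), np.float64(14.2), np.float64(0.25), 84)]
wood [(array([0.61, 0.21]), np.float64(7.4), np.float64(0.57), 43), (array([0.6104, 0.2097]), np.float64(20.9), np.float64(0.48), 122)]
```

```bash
python3 -c "
import cv2,numpy as np
a=[cv2.resize(cv2.imread('pics/%s.png'%n),(400,300)) for n in('w_g3','w_a2','w_s1')]
cv2.imwrite('pics/m.png',np.vstack([np.hstack(a[:2]),np.hstack([a[2],a[2]*0])]))"
```

```text
(no output)
```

View pics/m.png

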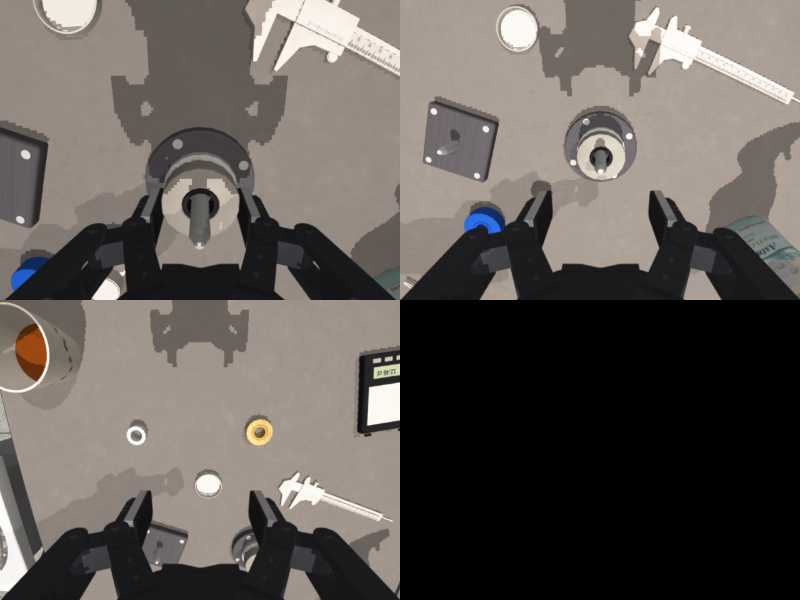

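The wheel rests centred on the flange, with the spindle coming up through its bush. In the third view the sleeve (full-frame pixel (218,215)) and the wooden wheel (414,211) are clear, with radii of 14.2 and 20.9 mm against 15 and 21 given. Next the sleeve.

```bash
python3 - <<'E'
from h import *
grip(.055)
move_straight([.4219,.2047,.1],O,feed=.25); hold(.1)
im,t,r,s=shot("w_s2")
f=[c for c in ring(im,(.4219,.2047),.016,0,t,r,lambda a:(a.min(2)>190))]; print(f)
x,y=np.mean([c[0] for c in f if c[2]<.6 and (8<c[1]<16)],axis=0); print(x,y)
assert np.hypot(x-.4219,y-.2047)<.004
print(pick(x,y,.005,.018))
move_straight([.6242,-.019,.15],O,feed=.25); hold(.3)
im,t,r,s=shot("w_s3");print(s["time_s"],s["opening"],t.round(4),r.round(4),s["contact_force"])
for th in (170,200): print(ring(im,t,t[2]+.011,0,t,r,lambda a:(a.min(2)>th)))
E
```

```text
[(array([0.4217, 0.2047]), np.float64(9.4), np.float64(0.19), 76), (array([0.4217, 0.2047]), np.float64(14.2), np.float64(0.2), 114)]
0.4217 0.2047
down False [0.4219 0.2048 0.0053] [ 0.6 -0.5 -0.4]
grip 0.027118083130436555 [0.422  0.2048 0.0055] [-0.1 -0.4  3.7] 26.0
0.0054892466647734756
28.4833 0.02691829325434058 [ 0.624  -0.0185  0.1503] [ 3.1416e+00 -4.0000e-04  7.0000e-04] [-0.76828727 -0.32315404  0.77792642]
[(array([ 0.624 , -0.0183]), np.float64(9.2), np.float64(0.15), 115), (array([ 0.6239, -0.0183]), np.float64(14.1), np.float64(0.44), 180)]
[(array([ 0.624 , -0.0183]), np.float64(9.4), np.float64(0.14), 117), (array([ 0.6238, -0.0183]), np.float64(13.9), np.float64(0.47), 178)]
```

View pics/w_s3.png

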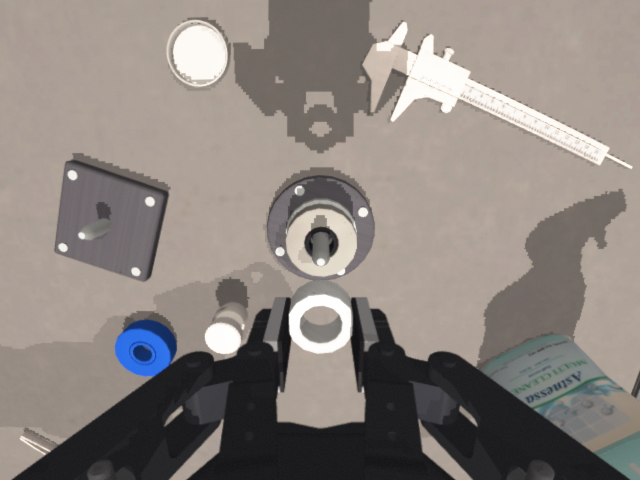

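The sleeve is held square: bore at (321,321), axis (0.624, −0.018). Lower, release, and fetch the wooden wheel.

```bash
python3 - <<'E'
from h import *
ok=lower(.6242,-.019,.0513)
im,t,r,s=shot("w_s4")
if ok:
    grip(.046); move_straight([.6242,-.019,.14],O,feed=.2)
    im,t,r,s=shot("w_a3")
    print(s["time_s"])
    move_straight([.6103,.2098,.12],O,feed=.25); grip(.062); hold(.1)
    im,t,r,s=shot("w_w1");print(s["time_s"],t.round(4),r.round(4))
    hsv=lambda a:cv2.cvtColor(a,cv2.COLOR_BGR2HSV)
    print("wood",ring(im,(.6103,.2098),.012,0,t,r,lambda a:(hsv(a)[:,:,1]>80)))
E
python3 -c "
import cv2,numpy as np
a=[cv2.resize(cv2.imread('pics/%s.png'%n),(400,300)) for n in('w_s4','w_a3','w_w1')]
cv2.imwrite('pics/m2.png',np.vstack([np.hstack(a[:2]),np.hstack([a[2],a[2]*0])]))"
```

```text
stage1 False [ 0.6246 -0.019   0.058 ] [-0.1  0.5 -0.4] 29.8417
stage2 True [ 0.6245 -0.019   0.0515] [-0.3  0.5  4.7] [ 0.01  0.11 -0.03] 30.225
31.2
32.7167 [0.6104 0.2093 0.1201] [-3.1415e+00 -1.0000e-04 -7.0000e-04]
wood [(array([0.6112, 0.2105]), np.float64(7.6), np.float64(0.46), 56), (array([0.6113, 0.2099]), np.float64(20.8), np.float64(0.44), 155)]
```

View pics/m2.png

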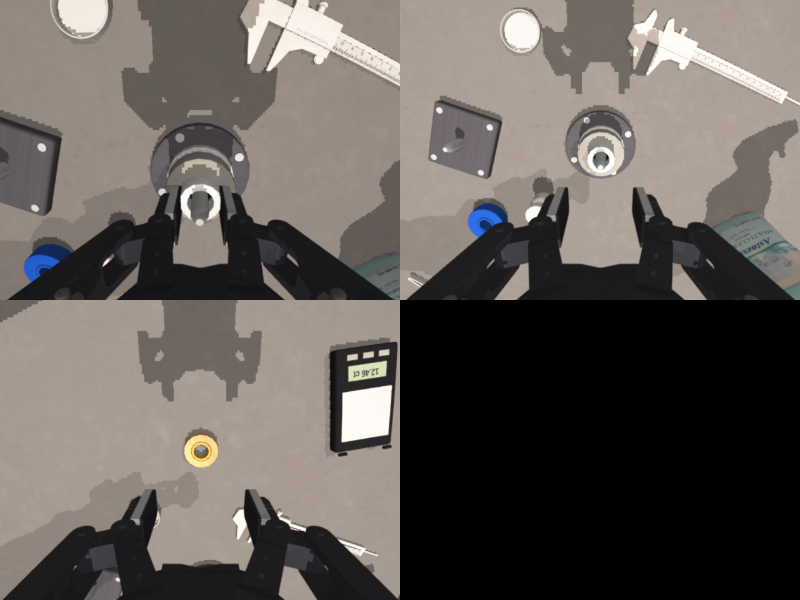

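The sleeve sits on the wheel. The wooden wheel is centred under the gripper at (322,241) full-frame, radius 20.8 mm.

```bash
python3 - <<'E'
from h import *
print(pick(.6112,.2100,.002,.03))
move_straight([.6242,-.019,.15],O,feed=.25); hold(.3)
im,t,r,s=shot("w_w2");print(s["time_s"],s["opening"],t.round(4),r.round(4),s["contact_force"])
hsv=lambda a:cv2.cvtColor(a,cv2.COLOR_BGR2HSV)
print(ring(im,t,t[2]+.010,0,t,r,lambda a:(hsv(a)[:,:,1]>80)))
E
```

```text
down False [0.6114 0.2101 0.0023] [ 0.6 -0.4  0.1]
grip 0.039544236538250545 [0.6116 0.2101 0.0028] [-0.8 -0.4  5.9] 34.3833
0.002834522654673939
36.5917 0.03924841813183646 [ 0.6242 -0.0181  0.15  ] [-3.1415e+00  0.0000e+00  1.2000e-03] [0.19494857 0.12077846 0.27267649]
[(array([ 0.6241, -0.0156]), np.float64(6.4), np.float64(0.79), 81), (array([ 0.6242, -0.0169]), np.float64(21.2), np.float64(0.77), 265)]
```

View pics/w_w2.png

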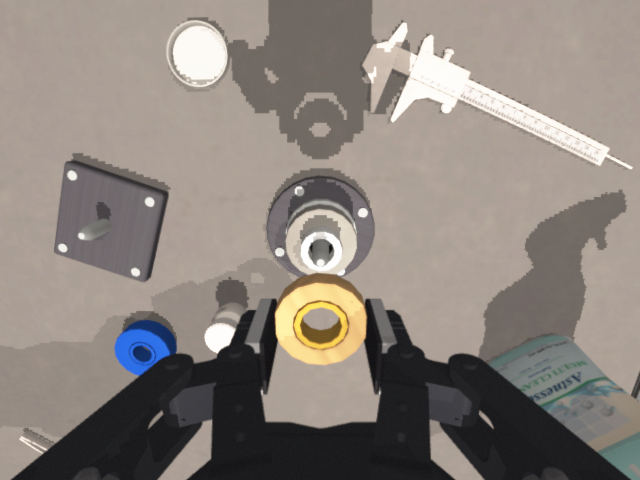

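The wooden wheel is held flat with its bush at (321,324), on the axis. Lowering.

```bash
python3 - <<'E'
from h import *
print(to_plane("wrist",(321,324),.160,[.6242,-.0181,.15],[-3.1415,0,.0012]))
ok=lower(.6242,-.019,.0643)
im,t,r,s=shot("w_w3")
if ok:
    grip(.060); move_straight([.6242,-.019,.16],O,feed=.2)
    im,t,r,s=shot("w_a4")
    print(s["time_s"])
    move_straight([.45,.15,.25],O,feed=.25)
    cv2.imwrite("pics/end_s.png",get_image("scene")[:,:,::-1]);cv2.imwrite("pics/end_t.png",get_image("top")[:,:,::-1])
    print(state()["time_s"])
E
python3 -c "
import cv2,numpy as np
a=[cv2.resize(cv2.imread('pics/%s.png'%n),(400,300)) for n in('w_w3','w_a4','end_s','end_t')]
cv2.imwrite('pics/m3.png',np.vstack([np.hstack(a[:2]),np.hstack(a[2:])]))
s=cv2.imread('pics/end_s.png');cv2.imwrite('pics/ec.png',cv2.resize(s[150:270,300:460],None,fx=4.8,fy=4.8,interpolation=cv2.INTER_CUBIC))"
```

```text
[[ 0.62440414 -0.01820939  0.16      ]]
stage1 False [ 0.6246 -0.019   0.071 ] [-0.  -0.6 -0.1] 37.7917
stage2 True [ 0.6246 -0.019   0.0648] [-1.5 -0.5  5.6] [-0.06  0.14  0.02] 38.175
39.1917
40.525
```

View pics/m3.png

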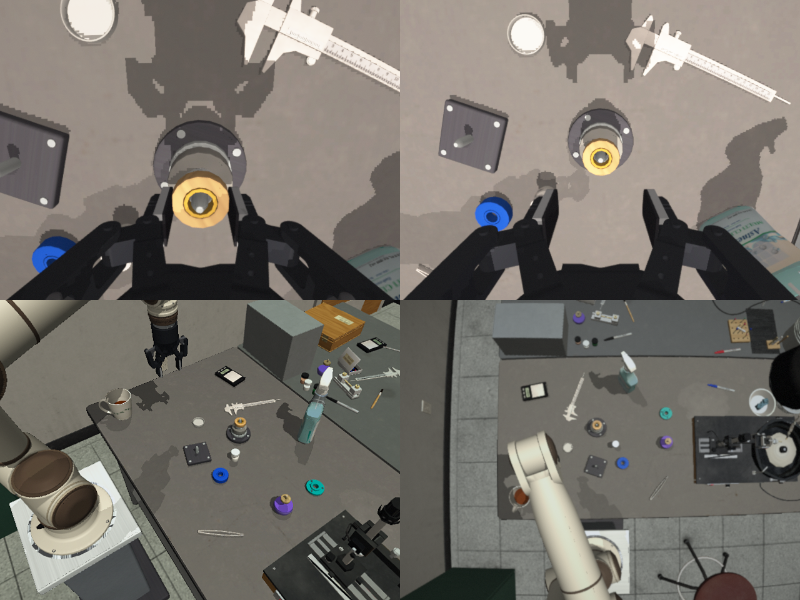

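View pics/ec.png

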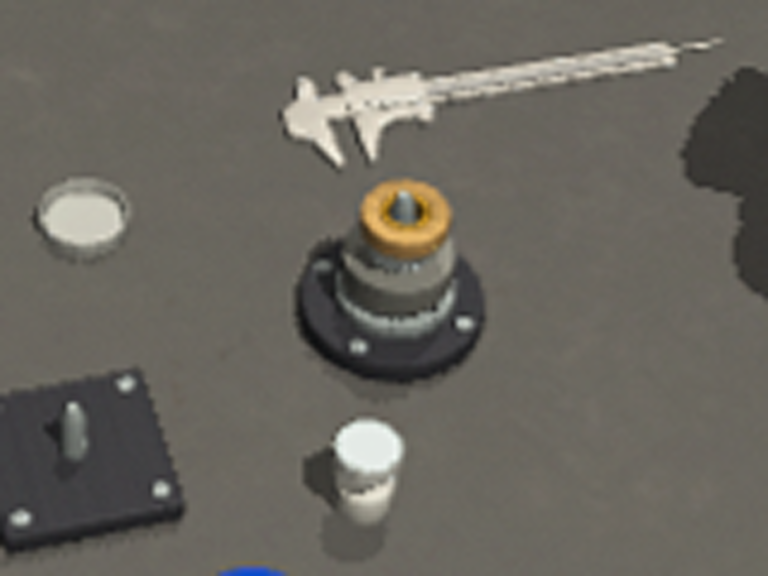

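The stack is complete and level, with the spindle tip showing through the wooden wheel at scene pixel (385,193). The jar, dish, lamp and mug are where they were. Handing in.

```bash
python3 -c "
from cell import *
print(finish_job())"
```

```text
the job is handed in; nothing more can be done
None
```

The wheel set is on the tall arbor in the order asked: flange (hub up), grinding wheel, sleeve, wooden wheel. I handed the job in at about 40.5 s of the 90 s allowed.

- **Placing:** I lowered each part until about 5 N of contact before opening the fingers. The tool stopped at 23.3, 32.0, 51.5 and 64.8 mm, within about 0.5 mm of the heights expected for each part resting on the one below.
- **Last pictures:** The stack is level and centred, with the spindle tip showing through the wooden wheel. The jar, dish, lamp, mug and the blue and turquoise look-alikes appear unmoved, judged by eye, and the gripper is clear of everything.
- **Disagreements:** The fixed cameras differed from each other by 2–6 mm, so I worked from the wrist camera. With parts held, the finger opening read 1.5–4 mm below the true widths, probably from pad flex, and no part looked slipped or tilted in the pictures.

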